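Kit the set-up tray for the next lathe job

ROBOT

A 7-joint arm with a two-finger parallel gripper is mounted at the origin on the work surface. World frame = base frame: x ahead of the robot, y to its left, z up, the work surface at z = 0. Lengths are in m, angles in rad, forces in N, time in s.
With the tool pointing down it reaches from about 0.4 to 0.85 m from the base axis. Payload 10.4 kg.
Tool frame: the origin (TCP) lies between the finger pads; the fingertips stand 22 mm ahead of it and the grasp point (between the pads) lies 3 mm ahead of it; z points along the fingers, y is the line along which they close (so a half turn about z gives the same grasp; the last joint's range is limited). The gripper opens to 85 mm and grips with 20 to 120 N. Pads are 22 mm wide; open, the fingers measure 114 mm over their backs; the gripper's body (76 mm by 85 mm) begins 54 mm behind the grasp point. The pads swing forward as they close: fully open they stand 13 mm farther back than shut.
Start: joints at [1.324, 0.332, -0.065, 1.46, 0.022, 1.35, -0.088], TCP at [0.139, -0.609, 0.253] pointing down, gripper open.
Joint ranges: [-2.6, 2.6], [-0.5, 2.12], [-1.47, 1.34], [0.16, 2.42], [-1.27, 4.41], [0.06, 2.06], [-2.6, 2.6]. Speed limits (rad/s): [2.22, 2.22, 2.79, 2.79, 3.14, 3.14, 3.14].

INTERFACE

Orientations are given as a unit quaternion [x, y, z, w].
In Python, from workcell import manip, camera, ticket, boxes_of, outline_of gives the robot as it stands.
- The arm moves only by the tool carry_out, never from a script. Its argument "deltas" is a list of rows, each a list of 5 numbers: the shift along the tool's x, y, z as a fraction of full scale, then the turn about the tool's z as a fraction of full scale, then the opening, from -1 (shut) to 1 (fully open), so that 0 is half open. In form: [[tx, ty, tz, spin, gripper], ...]. A call has 1 to 20 rows; each row is the pose to reach, as a shift and turn from the pose commanded when the call began, along the tool's axes at that moment; what a row does not reach only later rows make up. Full scale, the value 1, is 150 mm for a shift and 30 degrees for a turn. A row lasts 1/8 s, in which the tool goes at most 62.5 mm and 10.7 degrees, less where a joint would pass 70% of its speed; a pose out of reach is approached as far as the arm can. A call with a number of a shift or a turn outside -1 to 1 is refused whole. A call with a gripper value outside its range is refused whole. The fingers move at their own pace and stop on an object; "force" is the grip in N (left out, the last holds). Time passes only in rows, so rows that repeat a pose let the fingers close. It gives the time, the measured TCP pose, the force, the opening and the grip force at its end, in the units of the state.
- manip.get_obs(): the state, without advancing time (a new reading comes with each control period).
- camera(name): name is "scene" or "top"; returns a dict with "img" (480x640x3 uint8, red, green, blue), "depth" (480x640 float32, m along the optical axis (not along the pixel's ray), 0 where there is no reading), "vertical_fov" (degrees; the focal length in pixels is half the picture's height over the tangent of half this angle, whatever the lens; pixels are square), "cx", "cy" (the principal point, pixels), "k1" (the pictures are not rectified: a ray, as slopes to the right and down, at radius r is drawn at 1 + k1 r^2 times it, then the intrinsics apply), "R" (3x3) and "t" (3): a world point X has camera coordinates R X + t. Camera axes: x right, y down, z forward; pixel columns grow to the right and rows downward; lengths in m; the calibration is good to about 2 mm. A picture is of the moment at which its call begins.
- ticket.hand_in(): hands the job in; it is judged then, once.
Trained networks look in a picture, given as the dict that the camera call returned (one of the last four; its "shot" number tells which), for a name from the list of things; names that differ only in an ending like _2 or _b are one class to them, and where a whole thing is asked for, a point or a joint stands for the part that bears it (a point fixed in the world has none). Each returns a list of dicts, best first, with "conf" (0 to 1); they miss things now and then, are a little off and sometimes report something else, mostly with a low value. They report only what shows in the picture. A call takes as long as a camera call. They do not tell look-alikes from the thing itself.
- boxes_of(query, picture): "position" ([x, y, z] in m, in world coordinates, good to about 4 mm: the middle of the surface that is visible of it).
- outline_of(query, picture): "region" (480x640 bool, what is visible of it).
The state is a dict: "clock": time; "joint_pos": joint angles; "joint_velocities": joint speeds; "tau": joint torques, N m; "position": TCP position; "ee_rot": TCP orientation; "ft_force": force on the tool from outside, world axes, zero at the start; "torque": the same for the moment, N m; "grip_width": opening from 0.0 (shut) to 1.0 (fully open); "grasp_force": force on a finger pad.
Only numpy, scipy, OpenCV 4.12 (cv2) and the standard library are available. Lean on these libraries where they do the work, as an engineer would, in place of code of your own. Each camera call takes 0.05 s, during which the arm holds its last target. There are 200 camera calls.

TASK

Kit the set-up tray for the next job on the lathe: put the large collet, the large round clamping nut, the turning tool and the clamping wedge each into the tray insert made for it - collet upright in the round well, nut over the dowel, tool in the two notched saddles, wedge upright in the rectangular nest. Set the parts down, do not drop them, and leave the small collet and the small hexagon nut standing where they are.

Things in the scene. Friction and masses are not known exactly. Their poses are not given: they have to be found in the camera images.
- collet_large: Large spring collet: bright slit steel cone standing on its small end. 40 mm high, 24 mm across at the foot widening evenly to 33 mm at 29 mm height, then a straight 33 mm rim up to 37 mm (narrow groove), then a chamfer to a 27 mm top face with 16 mm bore. 0.16 kg. Origin: centre of its foot, z up.
- nut_large: Large clamping nut: round steel ring lying flat, 50 mm outside diameter, 22.5 mm high, 30 mm bore, six dark spanner slots in its rim. 0.22 kg. Origin: centre of its underside, z up.
- turning_tool: Turning tool: steel bar lying flat, 16 x 16 mm shank, 100 mm long over all (x). The last 20 mm at +x are a head 20 mm wide (standing out 4 mm to +y) with a small gold cutting tip; its clamp rises to 19 mm. 0.20 kg. Origin: centre of the shank's underside, 50 mm from either end, z up. Grip the shank across y, near the middle.
- clamp_wedge: Clamping wedge: upright steel block with slightly tapered ends, 44 mm long at the top (x), 26 mm wide (y, parallel faces), 30 mm high; a dark socket-head screw, 13 mm across, stands 9 mm up from the middle of its top. 0.22 kg. Origin: centre of its underside, z up.
- collet_small: Look-alike, stays where it is: small spring collet, shaped like the large one but 31.5 mm high and 21 mm at its widest, standing on its small end. Origin: centre of its foot.
- nut_small: Look-alike, stays where it is: small clamping nut, hexagonal, 30 mm across flats, 19 mm high, lying flat. Origin: centre of its underside.
- insert_collet: Collet insert, in one of the tray's 4 places: fixed black plate 108 (x) x 70 (y) x 10 mm, top level with the tray rim, grey features. Origin: centre of its underside, 2 mm above the bench; plate top at z = 10 mm. In its middle a round well: grey ring, 50 mm inside, 60 mm outside diameter, 8 mm high above the plate. The collet stands in it on the plate, small end down.
- insert_nut: Nut insert, in one of the tray's 4 places: fixed black plate 108 (x) x 70 (y) x 10 mm, top level with the tray rim, grey features. Origin: centre of its underside, 2 mm above the bench; plate top at z = 10 mm. In its middle an upright grey dowel, 14 mm diameter, 14 mm high above the plate. The nut lies flat on the plate around it.
- insert_tool: Tool insert, in one of the tray's 4 places: fixed black plate 108 (x) x 70 (y) x 10 mm, top level with the tray rim, grey features. Origin: centre of its underside, 2 mm above the bench; plate top at z = 10 mm. Two 12 mm saddles at x = -36 and 36 mm; notch 34 mm wide (y), floor at z = 13 mm, cheeks |y| 17 to 31 mm up to z = 24 mm. The tool lies in both, head to either end; fingers fit between.
- insert_wedge: Wedge insert, in one of the tray's 4 places: fixed black plate 108 (x) x 70 (y) x 10 mm, top level with the tray rim, grey features. Origin: centre of its underside, 2 mm above the bench; plate top at z = 10 mm. Nest of four corner angles, inside 60 (x) x 42 (y) mm, outside 70 x 52, 8 mm above the plate; its long sides open over the middle 38 mm. Wedge upright in it, long side along x, either way.
There are look-alikes about, which are no part of the job. What is shaped like the nut_large but pink or yellow is not meant.

How it is judged:
At the end, for the whole second after the job is handed in: Collet upright in the well (14 mm from its centre), nut flat over the dowel (11 mm), tool in both saddles (20 mm along, 11 across, 0.35 rad), wedge upright in the nest (12 and 11 mm, 0.35 rad), heights to 4 mm, tilt under 0.12, all at rest; small collet and nut upright within 30 mm of their starts (horizontal distance between collet_large and insert_collet below 0.014 m and z of collet_large in the frame of insert_collet between 0.006 and 0.014 m and horizontal distance between nut_large and insert_nut below 0.011 m and z of nut_large in the frame of insert_nut between 0.006 and 0.014 m and x of turning_tool in the frame of insert_tool between -0.02 and 0.02 m and y of turning_tool in the frame of insert_tool between -0.011 and 0.011 m and z of turning_tool in the frame of insert_tool between 0.009 and 0.017 m and x of clamp_wedge in the frame of insert_wedge between -0.012 and 0.012 m and y of clamp_wedge in the frame of insert_wedge between -0.011 and 0.011 m and z of clamp_wedge in the frame of insert_wedge between 0.006 and 0.014 m and angle between the x axis of turning_tool and the x axis of insert_tool, either way round below 0.35 rad and angle between the x axis of clamp_wedge and the x axis of insert_wedge, either way round below 0.35 rad and angle between each of collet_large, nut_large, turning_tool, clamp_wedge's own z axis and vertical below 0.12 rad and linear speed of each of collet_large, nut_large, turning_tool, clamp_wedge below 0.02 m/s and distance of each of collet_small, nut_small from where it was at the start of the episode below 0.03 m and angle between each of collet_small, nut_small's own z axis and vertical below 0.2 rad); the robot touches nothing.
It fails at once if the small collet or the small nut is picked up or pushed more than 30 mm from its place (distance of any of collet_small, nut_small from where it was at the start of the episode above 0.03 m).
It fails at once if a part is dropped into its insert (it arrives at more than 0.7 m/s, the speed of a fall of 25 mm) ((horizontal distance between collet_large and insert_collet below 0.04 m and z of collet_large in the frame of insert_collet below 0.05 m and linear speed of collet_large above 0.7 m/s) or (horizontal distance between nut_large and insert_nut below 0.04 m and z of nut_large in the frame of insert_nut below 0.05 m and linear speed of nut_large above 0.7 m/s) or (horizontal distance between turning_tool and insert_tool below 0.04 m and z of turning_tool in the frame of insert_tool below 0.05 m and linear speed of turning_tool above 0.7 m/s) or (horizontal distance between clamp_wedge and insert_wedge below 0.04 m and z of clamp_wedge in the frame of insert_wedge below 0.05 m and linear speed of clamp_wedge above 0.7 m/s)).
It also fails if it takes over 102 s, if anything falls off the work surface, if the arm or the gripper's body presses on something with over 40 N, if the wrist force passes 120 N, or if a joint passes its speed limit or range.

## Working session

There is one attempt and no reset: what is moved stays moved. The work goes in short steps, Python scripts to look and compute and a tool call to move; the robot and the scene stay as the last step left them, time stands still between calls to the robot, and variables do not carry over. Pictures are saved under pics/ and viewed, at most 14 in all, crops included, and the job is handed in when it is done.

Besides the shell and the picture viewer there is one more tool, called in YAML: its name, and indented under it one key for each argument. carry_out: Moves the arm, as the interface text tells. Its arguments: {"type":"object","properties":{"deltas":{"type":"array","items":{"type":"array","items":{"type":"number"}}},"force":{"type":"number"}},"required":["deltas"]}

```bash
mkdir -p pics; ls
cat > h.py <<'E'
import numpy as np, cv2
from workcell import manip, camera, ticket, boxes_of, outline_of
def cloud(c):
    f=240/np.tan(np.radians(c["vertical_fov"])/2)
    v,u=np.mgrid[0:480,0:640].astype(float)
    xd=(u-c["cx"])/f; yd=(v-c["cy"])/f
    x,y=xd.copy(),yd.copy()
    for _ in range(15):
        s=1+c["k1"]*(x*x+y*y); x=xd/s; y=yd/s
    d=c["depth"]; P=np.stack([x*d,y*d,d],-1)
    W=(P-c["t"])@np.asarray(c["R"]); W[d==0]=np.nan
    return W
def save(n,img,s=1):
    cv2.imwrite("pics/"+n,cv2.resize(img[...,::-1],None,fx=s,fy=s,interpolation=cv2.INTER_CUBIC))
E
python3 - <<'E'
from h import *
np.set_printoptions(precision=3,suppress=True)
print(manip.get_obs())
for n in["scene","top"]:
    c=camera(n); save(n+"0.png",c["img"]); W=cloud(c)
    np.savez(n+"0.npz",img=c["img"],W=W)
    print(n,{k:c[k] for k in("vertical_fov","cx","cy","k1","R","t")})
    for q in["collet_large","nut_large","turning_tool","clamp_wedge","collet_small","nut_small","insert_collet","insert_nut","insert_tool","insert_wedge"]:
        print(q,[(np.round(b["position"],3).tolist(),round(b["conf"],2)) for b in boxes_of(q,c)[:4]])
E
```

```text
pics
{'clock': 0.0, 'joint_pos': array([ 1.324,  0.333, -0.065,  1.461,  0.022,  1.35 , -0.088]), 'joint_velocities': array([ 0.001,  0.001,  0.   , -0.001, -0.001,  0.   , -0.001]), 'tau': array([ -0.001, -62.545,   0.048, -39.161,   0.016,   0.01 ,   0.   ]), 'position': array([ 0.139, -0.609,  0.253]), 'ee_rot': array([ 0.994,  0.112, -0.   , -0.001]), 'ft_force': array([0.904, 0.587, 0.432]), 'torque': array([0.008, 0.028, 0.038]), 'grasp_force': 0.0, 'grip_width': 1.003479030514021}
scene {'vertical_fov': 49.46978047651486, 'cx': 314.0198777254932, 'cy': 234.25422723496317, 'k1': -0.10084126462032811, 'R': array([[ 0.649,  0.761, -0.018],
       [ 0.397, -0.359, -0.845],
       [-0.649,  0.541, -0.535]]), 't': array([-0.34 , -0.205,  1.375])}
collet_large [([0.499, -0.34, 0.029], 0.9)]
nut_large [([0.662, -0.127, 0.018], 0.89), ([0.667, -0.264, 0.018], 0.83), ([0.572, -0.413, 0.02], 0.71), ([0.421, -0.3, 0.019], 0.57)]
turning_tool [([0.515, 0.332, 0.012], 0.56)]
clamp_wedge [([0.449, 0.205, 0.027], 0.52), ([0.616, -0.336, 0.018], 0.47)]
collet_small [([0.618, -0.343, 0.02], 0.7
[... 381 characters left out ...]
ay([[ 0.016, -0.999,  0.042],
       [-0.985, -0.023, -0.169],
       [ 0.17 , -0.039, -0.985]]), 't': array([-0.058,  0.513,  0.898])}
collet_large [([0.492, -0.331, 0.035], 0.6)]
nut_large [([0.408, -0.295, 0.024], 0.81), ([0.562, -0.406, 0.018], 0.77), ([0.654, -0.257, 0.026], 0.75), ([0.573, -0.203, 0.022], 0.71)]
turning_tool [([0.509, 0.34, 0.018], 0.56)]
clamp_wedge [([0.445, 0.211, 0.029], 0.69), ([0.576, -0.203, 0.02], 0.52)]
collet_small [([0.607, -0.332, 0.023], 0.57)]
nut_small [([0.62, 0.32, 0.017], 0.6)]
insert_collet [([0.643, 0.061, 0.01], 0.89)]
insert_nut [([0.538, -0.028, 0.01], 0.9)]
insert_tool [([0.652, -0.014, 0.012], 0.82)]
insert_wedge [([0.537, 0.048, 0.016], 0.61)]
```

View pics/top0.png

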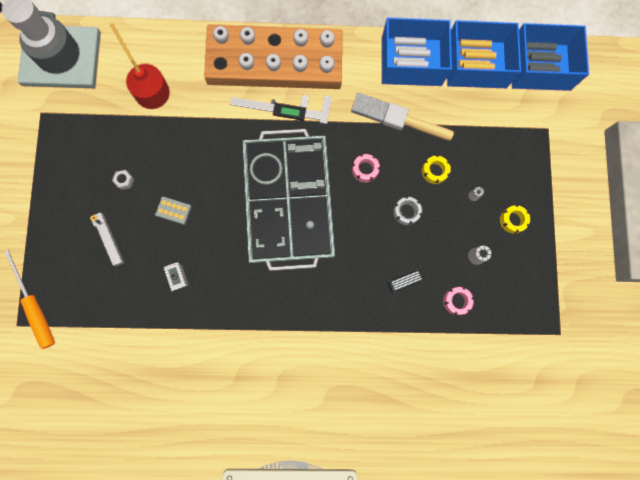

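View pics/scene0.png

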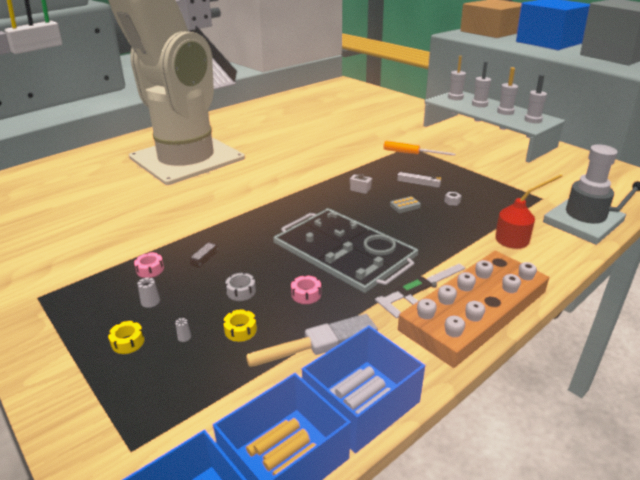

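Top view: the only steel round nut is at (407,210). The pink rings at (365,167) and (458,300) and the yellow rings at (436,169) and (515,219) are not meant. The larger collet is at (480,254) and the small one at (476,193). The wedge with its screw is at (175,276); the striped block at (405,281) and the card at (173,210) are distractors. The turning tool is at (106,238) with its gold tip at the upper left, and the small hex nut is at (122,179). The tray holds the well at (266,168), saddles at (305,167), nest at (270,228) and dowel at (310,225).

```bash
cat > m.py <<'E'
from h import *
np.set_printoptions(precision=4,suppress=True)
im=[]
for n in("top","scene"):
    d=np.load(n+"0.npz"); W=d["W"]; img=d["img"]
    z=W[...,2]
    def pts(x,y,r,zl,zh):
        m=(np.hypot(W[...,0]-x,W[...,1]-y)<r)&(z>zl)&(z<zh); return W[m]
    tab=pts(.45,-.2,.06,-.02,.02); print(n,"bench z",np.median(tab[:,2]))
    for q,x,y,zl,zh in[("collet",.49,-.333,.034,.05),("smallc",.61,-.334,.025,.04),("nut",.572,-.205,.019,.03),("tool",.51,.337,.010,.026),("wedgetop",.446,.21,.024,.035),("wedgescrew",.446,.21,.0355,.045),("nutsmall",.62,.317,.013,.03),("well",.643,.061,.0145,.03),("saddle",.652,-.014,.0195,.035),("nest",.537,.048,.0145,.03),("dowel",.538,-.028,.0145,.032)]:
        p=pts(x,y,.065 if q in("tool","saddle") else .05 if q in("nest",) else .035,zl,zh)
        if len(p)<3: print(q,len(p)); continue
        c,s,a=cv2.minAreaRect((p[:,:2]*1000).astype(np.float32)); cc,cr=cv2.minEnclosingCircle((p[:,:2]*1000).astype(np.float32))
        print(q,len(p),"mean",p.mean(0),"rect",np.round(c,1),np.round(s,1),round(a,1),"circ",np.round(cc,1),round(cr,1),"zmax",np.round(np.percentile(p[:,2],95),4))
t=np.load("top0.npz")["img"]
a=[cv2.resize(t[y-30:y+30,x-30:x+30],(260,260),interpolation=cv2.INTER_CUBIC) for x,y in[(480,250),(407,210),(106,238),(175,276)]]
b=cv2.resize(t[125:275,235:345],None,fx=520/150,fy=520/150,interpolation=cv2.INTER_CUBIC)[:, :280]
b=cv2.resize(t[125:275,237:343],(270,520))
save("crop.png",np.hstack([np.vstack([np.hstack(a[:2]),np.hstack(a[2:])]),b]))
E
python3 m.py
```

```text
top bench z 0.0005581845563030851
collet 169 mean [ 0.4934 -0.3362  0.0386] rect [ 493.5 -336.3] [28.1 26.4] 89.6 circ [ 494.  -336.4] 14.6 zmax 0.0419
smallc 78 mean [ 0.6095 -0.3342  0.0299] rect [ 609.5 -334.5] [16.5 17.1] 15.9 circ [ 610.5 -334.7] 9.4 zmax 0.0334
nut 351 mean [ 0.5745 -0.2052  0.0224] rect [ 574.9 -205.4] [48.3 49.3] 89.9 circ [ 574.9 -205.9] 25.5 zmax 0.0253
tool 541 mean [0.5091 0.3402 0.0156] rect [509.2 340.3] [101.4  20.6] 27.3 circ [509.2 340.2] 51.0 zmax 0.0188
wedgetop 346 mean [0.4419 0.2115 0.0297] rect [442.4 212.3] [45.1 27. ] 23.0 circ [442.3 212.5] 25.3 zmax 0.0325
wedgescrew 45 mean [0.4423 0.2122 0.0388] rect [442.5 212.1] [11.5 12. ] 72.5 circ [442.1 212.2] 6.4 zmax 0.0417
nutsmall 177 mean [0.6202 0.3215 0.0179] rect [620.7 322.3] [33.8 30. ] 40.5 circ [620.8 322.2] 17.0 zmax 0.0209
well 326 mean [0.6457 0.0595 0.0185] rect [643.3  59.1] [61.  65.9] 85.7 circ [642.4  61. ] 34.6 zmax 0.022
saddle 261 mean [ 0.6515 -0.0053  0.0246] rect [651.8   0.8] [84.3 91.7] 5.1 circ [651.6  -5.2] 56.5 zmax 0.0284
nest 264 mean [0.5361 0.0469 0.0177] rect [537
[... 752 characters left out ...]
irc [442.1 209.3] 25.7 zmax 0.0314
wedgescrew 13 mean [0.4435 0.207  0.0374] rect [443.7 206.2] [ 8.8 13.3] 63.7 circ [443.6 206.4] 6.8 zmax 0.0385
nutsmall 83 mean [0.623  0.3168 0.0164] rect [623.4 319.2] [29.9 30.5] 70.4 circ [622.6 318.2] 16.5 zmax 0.0188
well 205 mean [0.6465 0.0577 0.0175] rect [646.8  57.2] [58.8 57.9] 24.1 circ [646.3  57. ] 30.5 zmax 0.0196
saddle 195 mean [ 0.6575 -0.0181  0.0237] rect [653.9  -4.1] [83.9 89.1] 4.2 circ [655.   -9.5] 55.6 zmax 0.0263
nest 126 mean [0.5369 0.0456 0.0176] rect [538.   47.3] [72.7 53.4] 4.1 circ [538.4  46. ] 43.0 zmax 0.0199
dowel 48 mean [ 0.5454 -0.0278  0.0213] rect [544.4 -26.5] [11.6 13. ] 49.7 circ [544.2 -27. ] 7.1 zmax 0.0251
```

View pics/crop.png

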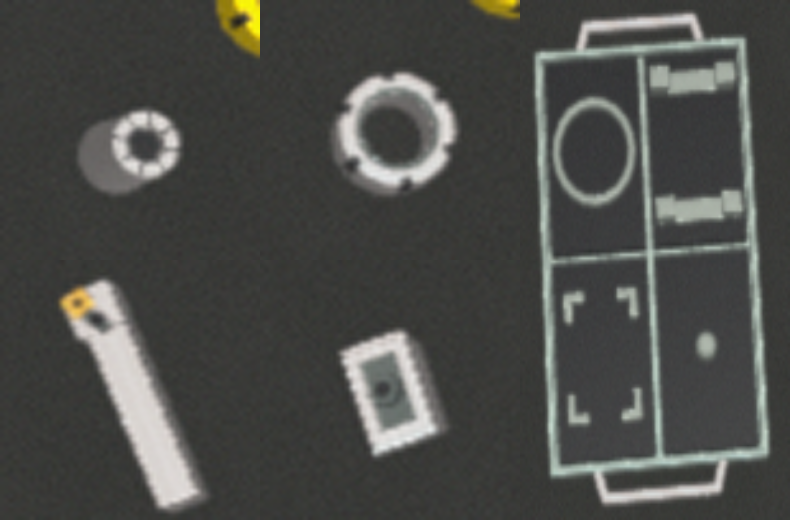

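The crop confirms the choices: plain steel ring nut, the taller slit collet, the wedge with its dark socket screw, and the tool with its gold tip toward +x+y. The tray is turned about 5°. Next I fit the tray pose and set up a move calculator.

```bash
cat > t.py <<'E'
from h import *
from scipy.optimize import least_squares
np.set_printoptions(precision=4,suppress=True)
for n in("top","scene"):
    W=np.load(n+"0.npz")["W"]; z=W[...,2]
    def ft(x,y,r,zl,zh):
        m=(np.hypot(W[...,0]-x,W[...,1]-y)<r)&(z>zl)&(z<zh); return W[m][:,:2]
    p=ft(.646,.058,.035,.0165,.03)
    r=least_squares(lambda q:np.hypot(p[:,0]-q[0],p[:,1]-q[1])-.0275,[.645,.059],loss="soft_l1",f_scale=.002).x
    print(n,"well",r,len(p))
    d=ft(.541,-.026,.014,.02,.03); print("dowel",d.mean(0),len(d))
    for zl in(.0165,):
        p=ft(.537,.047,.044,zl,.03); c=cv2.minAreaRect((p*1000).astype(np.float32)); print("nest",c,len(p))
    p=ft(.6535,-.013,.055,.021,.032); c=cv2.minAreaRect((p*1000).astype(np.float32)); print("saddle",c,len(p))
E
python3 t.py
cat > go.py <<'E'
import sys
from h import *
o=manip.get_obs(); q=o["ee_rot"]; p=o["position"]
psi=np.degrees(2*np.arctan2(q[1],q[0]))
a=np.radians(psi); X=np.array([np.cos(a),np.sin(a),0]); Y=np.array([np.sin(a),-np.cos(a),0])
print("t %.1f"%o["clock"],"pos",np.round(p,4),"psi %.1f"%((psi+180)%360-180),"tilt",np.round(q[2:],3),"q",np.round(o["joint_pos"],2),"w %.3f"%o["grip_width"],"gf %.0f"%o["grasp_force"],np.round(o["ft_force"],1))
if len(sys.argv)>3:
    t=np.array([float(v) for v in sys.argv[1:4]]); d=t-p
    dp=(psi-float(sys.argv[4])+90)%180-90 if len(sys.argv)>4 else 0
    print("rows",np.round([d@X/.15,d@Y/.15,-d[2]/.15,dp/30],3), "other spin",round((dp-180*np.sign(dp))/30,2))
E
python3 go.py .494 -.337 .12 -32
```

```text
top well [0.6466 0.0592] 251
dowel [ 0.5418 -0.0244] 45
nest ((535.70263671875, 44.74969482421875), (70.40521240234375, 69.05764770507812), 5.306310176849365) 155
saddle ((652.1860961914062, -3.2099571228027344), (84.29232788085938, 83.68767547607422), 5.1243510246276855) 215
scene well [0.6475 0.0556] 165
dowel [ 0.5446 -0.027 ] 31
nest ((537.1317749023438, 46.87242126464844), (70.45101165771484, 53.184688568115234), 3.2223284244537354) 89
saddle ((654.9529418945312, -16.80997085571289), (83.87767791748047, 63.831478118896484), 4.389921188354492) 167
t 1.1 pos [ 0.1387 -0.6094  0.2534] psi 12.8 tilt [0. 0.] q [ 1.32  0.33 -0.06  1.46  0.02  1.35 -0.09] w 1.001 gf 0 [-0.6 -0.2  0. ]
rows [ 2.713 -1.245  0.889  1.494] other spin -4.51
```

carry_out:
  deltas:
    - [0.15,-0.1,0,0,0.5]
    - [0.45,-0.25,0.1,-0.1,0.5]
    - [0.75,-0.4,0.2,-0.25,0.5]
    - [1,-0.5,0.3,-0.37,0.5]
    - [1,-0.5,0.3,-0.37,0.5]
  force: 70

```text
clock: 1.72
position: [0.2715, -0.5002, 0.2074]
ee_rot: [0.978, 0.21, 0.0, -0.001]
ft_force: [0.5, 0.1, 0.5]
grip_width: 0.746
grasp_force: 0.0
```

```bash
python3 go.py .494 -.337 .12
```

```text
t 1.7 pos [ 0.2715 -0.5002  0.2074] psi 24.3 tilt [ 0.    -0.001] q [ 1.16  0.25 -0.19  1.67  0.05  1.23 -0.19] w 0.746 gf 0 [0.5 0.1 0.5]
rows [ 1.8   -0.381  0.582  0.   ] other spin 0.0
```

carry_out:
  deltas:
    - [0.2,0,0,0,0.5]
    - [0.5,-0.1,0.1,0,0.5]
    - [0.75,-0.2,0.2,0,0.5]
    - [0.9,-0.19,0.29,0,0.5]
    - [0.9,-0.19,0.29,0,0.5]

```text
clock: 2.35
position: [0.3808, -0.4215, 0.1641]
ee_rot: [0.978, 0.208, -0.0, -0.001]
ft_force: [-0.4, -1.4, 0.0]
grip_width: 0.749
grasp_force: 0.0
```

carry_out:
  deltas:
    - [0.2,0,0,0,0.5]
    - [0.5,-0.1,0.1,0,0.5]
    - [0.75,-0.2,0.2,0,0.5]
    - [0.9,-0.19,0.29,0,0.5]
    - [0.9,-0.19,0.29,0,0.5]
    - [0.9,-0.19,0.29,0,0.5]

```text
clock: 3.1
position: [0.4908, -0.3435, 0.122]
ee_rot: [0.979, 0.206, -0.0, 0.001]
ft_force: [0.3, -0.6, -1.2]
grip_width: 0.753
grasp_force: 0.0
```

```bash
python3 go.py .494 -.337 .034
```

```text
t 3.1 pos [ 0.4908 -0.3435  0.122 ] psi 23.8 tilt [-0.     0.001] q [ 0.8   0.4  -0.32  1.67  0.14  1.09 -0.72] w 0.753 gf 0 [ 0.3 -0.6 -1.2]
rows [ 0.037 -0.031  0.587  0.   ] other spin 0.0
```

carry_out:
  deltas:
    - [0,0,0.15,0,0.5]
    - [0,0,0.25,0,0.5]
    - [0,0,0.25,0,0.5]
    - [0,0,0.25,0,0.5]

```text
clock: 3.6
position: [0.4922, -0.3419, 0.0846]
ee_rot: [0.978, 0.207, 0.0, 0.0]
ft_force: [0.6, -0.4, 0.3]
grip_width: 0.753
grasp_force: 0.0
```

```bash
python3 go.py .494 -.337 .034
python3 - <<'E'
from h import *
c=camera("top"); W=cloud(c); save("g1.png",c["img"][200:300,430:540],5)
E
```

```text
t 3.6 pos [ 0.4922 -0.3419  0.0846] psi 23.9 tilt [0. 0.] q [ 0.79  0.44 -0.32  1.7   0.16  1.02 -0.74] w 0.753 gf 0 [ 0.6 -0.4  0.3]
rows [ 0.024 -0.025  0.337  0.   ] other spin 0.0
```

View pics/g1.png

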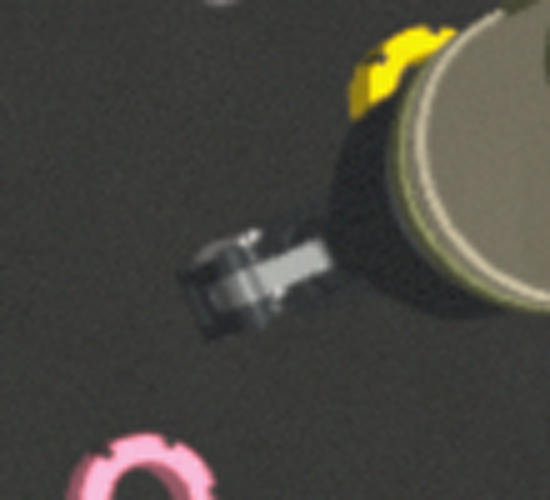

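The crop shows one finger beside the collet at around (235,285), and the pink ring and yellow ring are clear of it. Descending.

carry_out:
  deltas:
    - [0.015,-0.015,0.12,0,0.5]
    - [0.015,-0.015,0.24,0,0.5]
    - [0.015,-0.015,0.335,0,0.5]
    - [0.015,-0.015,0.335,0,0.5]
    - [0.015,-0.015,0.335,0,0.5]

```text
clock: 4.28
position: [0.4934, -0.3386, 0.0337]
ee_rot: [0.978, 0.207, 0.0, 0.0]
ft_force: [0.5, -0.2, 1.3]
grip_width: 0.748
grasp_force: 0.0
```

```bash
python3 go.py .494 -.337 .034
```

```text
t 4.3 pos [ 0.4934 -0.3386  0.0337] psi 23.9 tilt [0. 0.] q [ 0.77  0.51 -0.31  1.73  0.18  0.93 -0.76] w 0.748 gf 0 [ 0.5 -0.2  1.3]
rows [ 0.008 -0.008 -0.002  0.   ] other spin 0.0
```

Close, then lift.

carry_out:
  deltas:
    - [0,0,0,0,0]
    - [0,0,0,0,-0.4]
    - [0,0,0,0,-0.6]
    - [0,0,0,0,-0.8]
    - [0,0,0,0,-1]
    - [0,0,0,0,-1]
    - [0,0,0,0,-1]
    - [0,0,0,0,-1]
  force: 70

```text
clock: 5.28
position: [0.4936, -0.3387, 0.0346]
ee_rot: [0.978, 0.207, 0.0, 0.001]
ft_force: [-1.8, 0.5, 4.1]
grip_width: 0.323
grasp_force: 69.1
```

carry_out:
  deltas:
    - [0,0,-0.05,0,-1]
    - [0,0,-0.2,0,-1]
    - [0,0,-0.4,0,-1]
    - [0,0,-0.6,0,-1]
    - [0,0,-0.6,0,-1]

```text
clock: 5.9
position: [0.4944, -0.3392, 0.1263]
ee_rot: [0.978, 0.207, 0.002, 0.002]
ft_force: [-0.1, -0.1, -2.2]
grip_width: 0.319
grasp_force: 69.2
```

```bash
python3 go.py .647 .0575 .12
```

```text
t 5.9 pos [ 0.4944 -0.3392  0.1263] psi 23.9 tilt [0.002 0.002] q [ 0.79  0.39 -0.33  1.67  0.14  1.1  -0.73] w 0.319 gf 69 [-0.1 -0.1 -2.2]
rows [ 2.002 -2.005  0.042  0.   ] other spin 0.0
```

Run:
```python
from h import *
c=camera("scene"); W=cloud(c); b=boxes_of("collet_large",c); print(b[:2])
save("g2.png",c["img"][190:340,80:230],4)
```

```text
[{'position': [0.5044, -0.3366, 0.1173], 'conf': 0.87}]
```

View pics/g2.png

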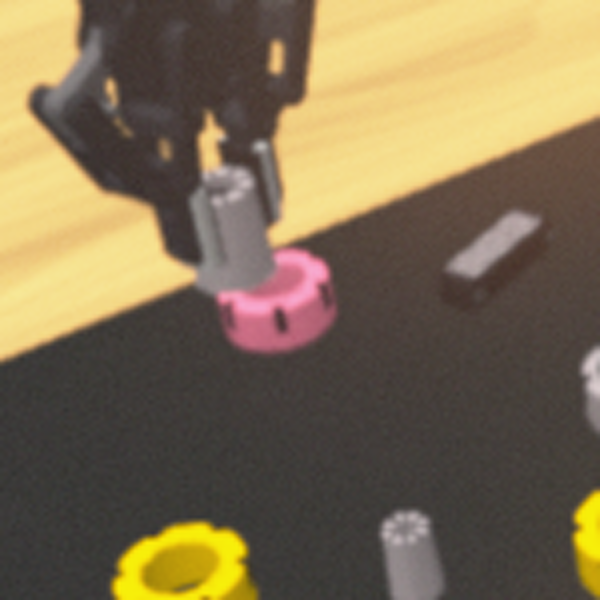

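Run:
```python
from h import *
d=np.load("scene0.npz"); W=d["W"]
C=-np.array([0.649,0.761,-0.018])  # image-right direction
r=np.array([0.649,0.761,0]);r/=np.linalg.norm(r)
for nm,x,y in(("L",.494,-.337),("S",.6105,-.3355)):
    m=np.hypot(W[...,0]-x,W[...,1]-y)<.03; 
    for z in np.arange(.004,.044,.004):
        p=W[m&(abs(W[...,2]-z)<.002)]-[x,y,0]
        if len(p)>2: s=p@r; print(nm,round(z,3),len(p),np.round([s.min()*1e3,s.max()*1e3,np.ptp(s)*1e3],1))
im=d["img"]; a=[cv2.resize(im[y-25:y+25,x-25:x+25],(390,390),interpolation=cv2.INTER_CUBIC) for x,y in((148,292),(183,330))]
save("col.png",np.hstack(a))
```

```text
L 0.004 46 [-14.5  25.9  40.4]
L 0.008 37 [-12.2  14.7  26.9]
L 0.012 35 [-14.7  13.8  28.5]
L 0.016 40 [-12.9  14.   26.8]
L 0.02 36 [-12.4  13.6  25.9]
L 0.024 33 [-14.3  13.1  27.4]
L 0.028 35 [-12.9  12.6  25.5]
L 0.032 45 [-12.   13.2  25.1]
L 0.036 61 [-12.5  11.9  24.4]
L 0.04 109 [-14.7  12.3  27. ]
S 0.004 39 [-20.6  16.9  37.5]
S 0.008 30 [-10.4   9.   19.3]
S 0.012 30 [-9.5  8.6 18.1]
S 0.016 25 [-9.1  9.3 18.4]
S 0.02 26 [-9.8  8.1 17.9]
S 0.024 31 [-8.4  8.4 16.8]
S 0.028 42 [-8.7  7.9 16.7]
S 0.032 55 [-9.1  7.  16.1]
```

View pics/col.png

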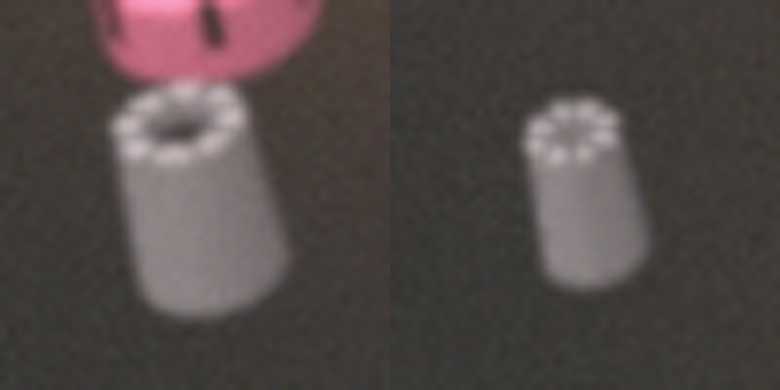

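The pictures show the part standing upright and firmly held. It appears tapered toward the top, but its standing orientation is kept. Carrying it to the well.

carry_out:
  deltas:
    - [0.1,-0.1,0,0,-1]
    - [0.25,-0.25,0,0,-1]
    - [0.45,-0.45,0,0,-1]
    - [0.65,-0.65,0,0,-1]
    - [0.85,-0.85,0,0,-1]
    - [1,-1,0,0,-1]

```text
clock: 6.75
position: [0.5696, -0.1365, 0.1225]
ee_rot: [0.978, 0.209, -0.001, -0.001]
ft_force: [0.7, -0.4, -1.5]
grip_width: 0.322
grasp_force: 69.2
```

carry_out:
  deltas:
    - [0.2,-0.2,0,0,-1]
    - [0.4,-0.4,0,0,-1]
    - [0.6,-0.6,0,0,-1]
    - [0.8,-0.8,0,0,-1]
    - [0.93,-0.93,0,0,-1]
    - [1,-1,0,0,-1]
    - [1,-1,0,0,-1]
    - [1,-1,0,0,-1]
    - [1,-1,0,0,-1]

```text
clock: 7.88
position: [0.6457, 0.0558, 0.1235]
ee_rot: [0.978, 0.206, -0.0, 0.0]
ft_force: [-0.1, -0.4, -2.8]
grip_width: 0.328
grasp_force: 69.2
```

```bash
python3 go.py .647 .0575 .0475
```

```text
t 7.9 pos [0.6457 0.0558 0.1235] psi 23.8 tilt [-0.  0.] q [ 0.19  0.52 -0.47  1.52  0.25  1.16 -1.48] w 0.328 gf 69 [-0.1 -0.4 -2.8]
rows [ 0.013 -0.007  0.507  0.   ] other spin 0.0
```

carry_out:
  deltas:
    - [0.01,-0.005,0.1,0,-1]
    - [0.01,-0.005,0.25,0,-1]
    - [0.01,-0.005,0.35,0,-1]
    - [0.01,-0.005,0.42,0,-1]
    - [0.01,-0.005,0.46,0,-1]
    - [0.01,-0.005,0.49,0,-1]
    - [0.01,-0.005,0.505,0,-1]
    - [0.01,-0.005,0.505,0,-1]
    - [0.01,-0.005,0.505,0,-1]

```text
clock: 9.0
position: [0.6471, 0.0587, 0.0482]
ee_rot: [0.978, 0.207, 0.0, 0.0]
ft_force: [0.3, 0.4, -1.7]
grip_width: 0.325
grasp_force: 69.2
```

```bash
python3 go.py .647 .0575 .0465
```

```text
t 9.0 pos [0.6471 0.0587 0.0482] psi 23.9 tilt [0. 0.] q [ 0.17  0.61 -0.45  1.57  0.29  1.03 -1.51] w 0.325 gf 69 [ 0.3  0.4 -1.7]
rows [-0.004  0.007  0.011  0.   ] other spin 0.0
```

carry_out:
  deltas:
    - [0,0,0.01,0,-1]
    - [0,0,0.015,0,-1]
    - [0,0,0.015,0,-1]

```text
clock: 9.38
position: [0.6471, 0.0588, 0.0466]
ee_rot: [0.978, 0.207, 0.0, 0.0]
ft_force: [-3.8, -1.1, 7.7]
grip_width: 0.325
grasp_force: 70.3
```

carry_out:
  deltas:
    - [0,0,0,0,-0.3]
    - [0,0,0,0,-0.2]
    - [0,0,0,0,0]
    - [0,0,0,0,0.2]
    - [0,0,0,0,0.3]
    - [0,0,0,0,0.3]
    - [0,0,-0.1,0,0.3]
    - [0,0,-0.3,0,0.4]
    - [0,0,-0.5,0,0.5]
    - [0,0,-0.5,0,0.5]

```text
clock: 10.62
position: [0.6486, 0.0591, 0.1245]
ee_rot: [0.978, 0.207, 0.003, 0.0]
ft_force: [0.5, 0.2, 0.2]
grip_width: 0.75
grasp_force: 0.0
```

```bash
python3 go.py .575 -.2065 .11 95
```

```text
t 10.6 pos [0.6486 0.0591 0.1245] psi 23.9 tilt [0.003 0.   ] q [ 0.19  0.52 -0.47  1.52  0.25  1.15 -1.48] w 0.750 gf 0 [0.5 0.2 0.2]
rows [-1.167  1.42   0.097 -2.369] other spin 3.63
```

carry_out:
  deltas:
    - [-0.1,0.15,0,-0.1,0.5]
    - [-0.25,0.35,0,-0.35,0.6]
    - [-0.4,0.55,0,-0.6,0.7]
    - [-0.58,0.71,0,-0.85,0.75]
    - [-0.58,0.71,0,-1,0.75]
    - [-0.58,0.71,0,-1,0.75]
    - [-0.58,0.71,0,-1,0.75]

```text
clock: 11.5
position: [0.6105, -0.0732, 0.1205]
ee_rot: [0.892, 0.453, 0.0, -0.0]
ft_force: [0.4, -0.5, -0.2]
grip_width: 0.874
grasp_force: 0.0
```

```bash
python3 go.py .575 -.2065 .1 84
```

```text
t 11.5 pos [ 0.6105 -0.0732  0.1205] psi 53.9 tilt [ 0. -0.] q [ 0.47  0.47 -0.54  1.62  0.26  1.13 -0.77] w 0.874 gf 0 [ 0.4 -0.5 -0.2]
rows [-0.858  0.333  0.137 -1.004] other spin 5.0
```

carry_out:
  deltas:
    - [-0.15,0.05,0,-0.1,0.75]
    - [-0.4,0.15,0,-0.35,0.75]
    - [-0.65,0.25,0.05,-0.6,0.75]
    - [-0.85,0.33,0.1,-0.85,0.75]
    - [-0.86,0.33,0.14,-1,0.75]
    - [-0.86,0.33,0.14,-1,0.75]
    - [-0.86,0.33,0.14,-1,0.75]
    - [-0.86,0.33,0.14,-1,0.75]

```text
clock: 12.5
position: [0.575, -0.2065, 0.1]
ee_rot: [0.744, 0.669, 0.0, 0.0]
ft_force: [-0.3, 0.7, 1.1]
grip_width: 0.872
grasp_force: 0.0
```

```bash
python3 go.py .575 -.2065 .021
python3 - <<'E'
from h import *
c=camera("top"); W=cloud(c); z=W[...,2]
m=(np.hypot(W[...,0]-.647,W[...,1]-.0575)<.024)&(z>.04)&(z<.06); p=W[m]; print(len(p),p.mean(0),cv2.minAreaRect((p[:,:2]*1e3).astype(np.float32)))
save("p1.png",c["img"][110:290,230:450],3.4)
E
```

```text
t 12.5 pos [ 0.575  -0.2065  0.1   ] psi 83.9 tilt [0. 0.] q [ 0.73  0.5  -0.59  1.64  0.3   1.09 -0.05] w 0.872 gf 0 [-0.3  0.7  1.1]
rows [ 0.    -0.     0.526  0.   ] other spin 0.0
214 [0.64679425 0.05918716 0.04933596] ((647.7017822265625, 59.25393295288086), (27.121543884277344, 27.231632232666016), 6.513915538787842)
```

View pics/p1.png

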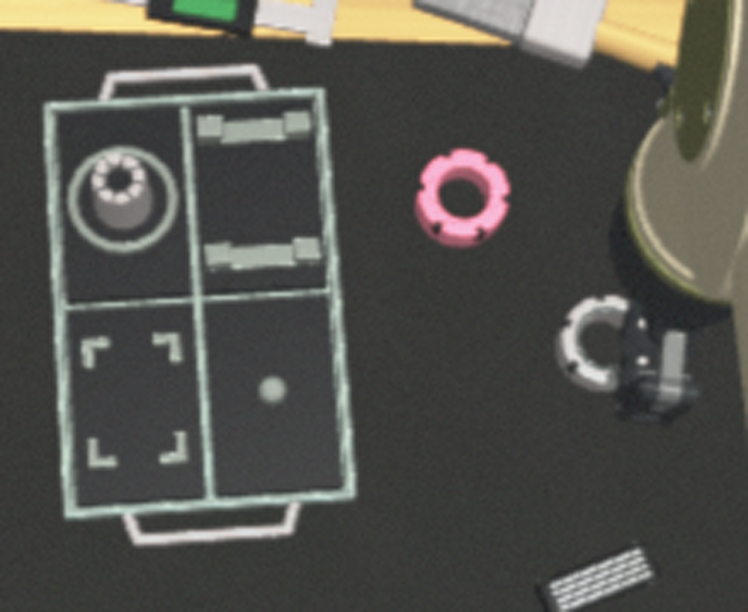

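The collet stands upright inside the well ring at (120,190). The steel nut at (600,340) is under the gripper. Descending on it.

carry_out:
  deltas:
    - [0,0,0.12,0,0.75]
    - [0,0,0.28,0,0.75]
    - [0,0,0.42,0,0.75]
    - [0,0,0.5,0,0.75]
    - [0,0,0.525,0,0.75]
    - [0,0,0.525,0,0.75]
    - [0,0,0.525,0,0.4]
    - [0,0,0.525,0,0.1]
    - [0,0,0.525,0,-0.2]
    - [0,0,0.525,0,-0.5]
    - [0,0,0.525,0,-0.8]
    - [0,0,0.525,0,-1]
    - [0,0,0.525,0,-1]
  force: 70

```text
clock: 14.18
position: [0.5751, -0.2076, 0.022]
ee_rot: [0.744, 0.669, 0.0, 0.001]
ft_force: [-1.9, 0.5, 6.8]
grip_width: 0.555
grasp_force: 71.3
```

carry_out:
  deltas:
    - [0,0,-0.05,0,-1]
    - [0,0,-0.2,0,-1]
    - [0,0,-0.4,0,-1]
    - [0,0,-0.5,0,-1]
    - [0,0,-0.5,0,-1]

```text
clock: 14.8
position: [0.5752, -0.2076, 0.0974]
ee_rot: [0.744, 0.669, 0.0, 0.001]
ft_force: [-1.1, 0.1, -1.7]
grip_width: 0.551
grasp_force: 72.4
```

```bash
python3 go.py .543 -.026 .1 84
```

```text
t 14.8 pos [ 0.5752 -0.2076  0.0974] psi 83.9 tilt [0.    0.001] q [ 0.73  0.5  -0.59  1.65  0.31  1.09 -0.05] w 0.551 gf 72 [-1.1  0.1 -1.7]
rows [ 1.181 -0.342 -0.018 -0.003] other spin 6.0
```

carry_out:
  deltas:
    - [0.1,-0.05,0,0,-1]
    - [0.3,-0.1,0,0,-1]
    - [0.5,-0.15,0,0,-1]
    - [0.7,-0.2,0,0,-1]
    - [0.9,-0.3,0,0,-1]
    - [1,-0.34,0,0,-1]
    - [1,-0.34,0,0,-1]
    - [1,-0.34,0,0,-1]

```text
clock: 15.8
position: [0.5398, -0.0541, 0.0956]
ee_rot: [0.744, 0.668, -0.0, 0.0]
ft_force: [0.6, -0.1, -1.6]
grip_width: 0.552
grasp_force: 72.4
```

```bash
python3 go.py .543 -.026 .0345 84
```

```text
t 15.8 pos [ 0.5398 -0.0541  0.0956] psi 83.8 tilt [-0.  0.] q [ 0.58  0.38 -0.67  1.83  0.27  1.03 -0.3 ] w 0.552 gf 72 [ 0.6 -0.1 -1.6]
rows [ 0.189  0.001  0.407 -0.005] other spin 5.99
```

carry_out:
  deltas:
    - [0.08,0,0,0,-1]
    - [0.187,0,0.03,0,-1]
    - [0.187,0,0.1,0,-1]
    - [0.187,0,0.2,0,-1]
    - [0.187,0,0.25,0,-1]
    - [0.187,0,0.25,0,-1]
    - [0.187,0,0.25,0,-1]

```text
clock: 16.68
position: [0.5429, -0.025, 0.0585]
ee_rot: [0.744, 0.669, 0.0, 0.0]
ft_force: [0.1, -0.5, -1.5]
grip_width: 0.554
grasp_force: 72.4
```

```bash
python3 go.py .543 -.026 .0345
```

```text
t 16.7 pos [ 0.5429 -0.025   0.0585] psi 83.9 tilt [0. 0.] q [ 0.52  0.44 -0.66  1.85  0.32  0.96 -0.38] w 0.554 gf 72 [ 0.1 -0.5 -1.5]
rows [-0.006  0.001  0.16   0.   ] other spin 0.0
```

Nut centred over the dowel with 8 mm of play each side. Lower and release.

carry_out:
  deltas:
    - [-0.005,0,0.04,0,-1]
    - [-0.005,0,0.09,0,-1]
    - [-0.005,0,0.13,0,-1]
    - [-0.005,0,0.155,0,-1]
    - [-0.005,0,0.165,0,-1]
    - [-0.005,0,0.165,0,-1]

```text
clock: 17.42
position: [0.5426, -0.0256, 0.034]
ee_rot: [0.744, 0.669, -0.0, 0.0]
ft_force: [-3.8, 0.4, 4.8]
grip_width: 0.554
grasp_force: 73.1
```

```bash
python3 go.py .543 -.026 .034
```

```text
t 17.4 pos [ 0.5426 -0.0256  0.034 ] psi 83.9 tilt [-0.  0.] q [ 0.5   0.47 -0.64  1.86  0.35  0.92 -0.41] w 0.554 gf 73 [-3.8  0.4  4.8]
rows [-0.003  0.003 -0.     0.   ] other spin 0.0
```

carry_out:
  deltas:
    - [0,0,0,0,0.2]
    - [0,0,0,0,0.4]
    - [0,0,0,0,0.6]
    - [0,0,0,0,0.7]
    - [0,0,0,0,0.7]
    - [0,0,-0.1,0,0.7]
    - [0,0,-0.3,0,0.7]
    - [0,0,-0.5,0,0.5]
    - [0,0,-0.5,0,0.3]

```text
clock: 18.55
position: [0.5443, -0.0255, 0.1118]
ee_rot: [0.744, 0.669, 0.002, 0.002]
ft_force: [0.6, -0.1, -1.3]
grip_width: 0.649
grasp_force: 0.0
```

```bash
python3 go.py .4425 .211 .1 23
```

```text
t 18.6 pos [ 0.5443 -0.0255  0.1118] psi 83.9 tilt [0.002 0.002] q [ 0.55  0.36 -0.69  1.81  0.26  1.06 -0.34] w 0.649 gf 0 [ 0.6 -0.1 -1.3]
rows [ 1.496 -0.841  0.079  2.031] other spin -3.97
```

carry_out:
  deltas:
    - [0.15,-0.1,0,0.2,0.3]
    - [0.35,-0.2,0,0.5,0.3]
    - [0.6,-0.4,0,0.8,0.3]
    - [0.85,-0.6,0,1,0.3]
    - [0.95,-0.75,0,1,0.3]
    - [0.95,-0.75,0,1,0.3]
    - [0.95,-0.75,0,1,0.3]

```text
clock: 19.42
position: [0.4463, 0.1268, 0.1086]
ee_rot: [0.891, 0.453, 0.0, 0.0]
ft_force: [-0.1, 0.2, -0.2]
grip_width: 0.65
grasp_force: 0.0
```

```bash
python3 go.py .4425 .211 .1 23
```

```text
t 19.4 pos [0.4463 0.1268 0.1086] psi 53.9 tilt [0. 0.] q [ 0.31  0.19 -0.73  2.01  0.15  1.   -1.13] w 0.650 gf 0 [-0.1  0.2 -0.2]
rows [ 0.438 -0.351  0.057  1.03 ] other spin -4.97
```

carry_out:
  deltas:
    - [0.1,-0.1,0,0.2,0.3]
    - [0.25,-0.2,0,0.5,0.3]
    - [0.4,-0.3,0,0.8,0.3]
    - [0.44,-0.35,0.05,1,0.3]
    - [0.44,-0.35,0.06,1,0.3]
    - [0.44,-0.35,0.06,1,0.3]
    - [0.44,-0.35,0.06,1,0.3]
    - [0.44,-0.35,0.06,1,0.3]

```text
clock: 20.42
position: [0.4426, 0.2117, 0.0997]
ee_rot: [0.978, 0.207, 0.0, 0.0]
ft_force: [-0.3, -0.6, -0.7]
grip_width: 0.651
grasp_force: 0.0
```

```bash
python3 go.py .4425 .211 .026 23
python3 - <<'E'
from h import *
c=camera("top"); W=cloud(c); z=W[...,2]
m=(np.hypot(W[...,0]-.543,W[...,1]+.026)<.035)&(z>.029)&(z<.045); p=W[m]; print(len(p),p.mean(0),cv2.minAreaRect((p[:,:2]*1e3).astype(np.float32)))
save("p2.png",c["img"][130:330,90:340],3)
E
```

```text
t 20.4 pos [0.4426 0.2117 0.0997] psi 23.9 tilt [0. 0.] q [ 0.1   0.26 -0.71  1.95  0.2   1.   -1.85] w 0.651 gf 0 [-0.3 -0.6 -0.7]
rows [-0.002  0.004  0.491  0.031] other spin -5.97
390 [ 0.54302278 -0.02374354  0.03391059] ((543.1092529296875, -23.928199768066406), (48.77335739135742, 49.30239486694336), 48.940101623535156)
```

View pics/p2.png

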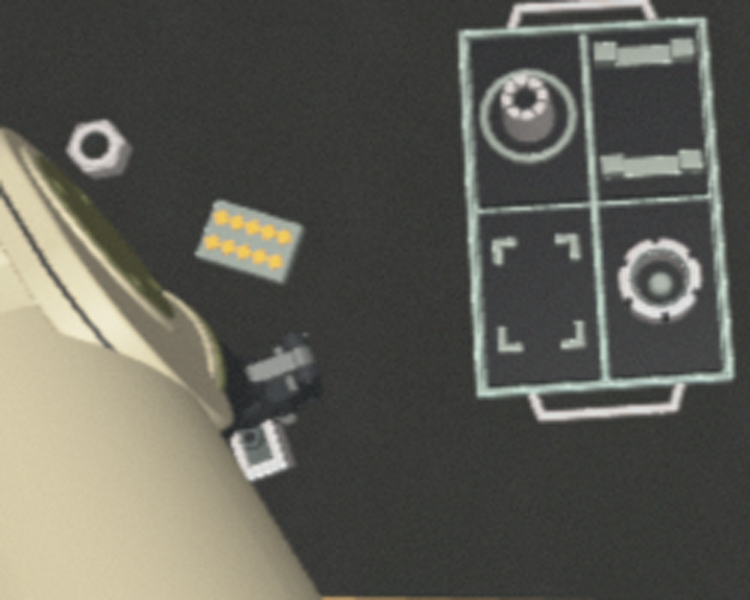

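The nut lies flat around the dowel at (660,280) and the wedge is untouched at (262,447). Grasping the wedge.

carry_out:
  deltas:
    - [0,0,0.12,0.03,0.3]
    - [0,0,0.26,0.03,0.3]
    - [0,0,0.39,0.03,0.3]
    - [0,0,0.47,0.03,0.3]
    - [0,0,0.49,0.03,0.3]
    - [0,0,0.49,0.03,0.3]
    - [0,0,0.49,0.03,0]
    - [0,0,0.49,0.03,-0.3]
    - [0,0,0.49,0.03,-0.5]
    - [0,0,0.49,0.03,-0.7]
    - [0,0,0.49,0.03,-1]
    - [0,0,0.49,0.03,-1]
    - [0,0,0.49,0.03,-1]
  force: 70

```text
clock: 22.1
position: [0.4427, 0.2124, 0.0267]
ee_rot: [0.98, 0.2, 0.001, 0.0]
ft_force: [-1.7, -0.7, 5.3]
grip_width: 0.292
grasp_force: 69.0
```

carry_out:
  deltas:
    - [0,0,-0.05,0,-1]
    - [0,0,-0.2,0,-1]
    - [0,0,-0.4,0,-1]
    - [0,0,-0.5,0,-1]
    - [0,0,-0.5,0,-1]

```text
clock: 22.72
position: [0.4428, 0.2123, 0.1017]
ee_rot: [0.98, 0.199, 0.001, 0.0]
ft_force: [0.2, 0.0, -2.5]
grip_width: 0.292
grasp_force: 68.7
```

```bash
python3 go.py .537 .047 .1 4.8
```

```text
t 22.7 pos [0.4428 0.2123 0.1017] psi 23.0 tilt [0.001 0.   ] q [ 0.1   0.26 -0.71  1.95  0.2   1.   -1.87] w 0.292 gf 69 [ 0.2  0.  -2.5]
rows [0.147 1.26  0.012 0.607] other spin -5.39
```

carry_out:
  deltas:
    - [0.02,0.1,0,0.1,-1]
    - [0.05,0.3,0,0.25,-1]
    - [0.08,0.5,0,0.4,-1]
    - [0.12,0.7,0,0.5,-1]
    - [0.14,0.9,0,0.61,-1]
    - [0.15,1,0,0.61,-1]
    - [0.15,1,0,0.61,-1]
    - [0.15,1,0,0.61,-1]

```text
clock: 23.72
position: [0.5211, 0.0842, 0.101]
ee_rot: [0.999, 0.042, -0.0, -0.0]
ft_force: [0.2, 0.5, -2.4]
grip_width: 0.287
grasp_force: 68.7
```

```bash
python3 go.py .537 .047 .05 4.8
```

```text
t 23.7 pos [0.5211 0.0842 0.101 ] psi 4.8 tilt [-0. -0.] q [ 0.25  0.32 -0.56  1.86  0.2   1.02 -1.89] w 0.287 gf 69 [ 0.2  0.5 -2.4]
rows [0.085 0.256 0.34  0.001] other spin -6.0
```

carry_out:
  deltas:
    - [0.04,0.12,0,0,-1]
    - [0.085,0.255,0,0,-1]
    - [0.085,0.255,0.1,0,-1]
    - [0.085,0.255,0.2,0,-1]
    - [0.085,0.255,0.29,0,-1]
    - [0.085,0.255,0.3,0,-1]
    - [0.085,0.255,0.3,0,-1]

```text
clock: 24.6
position: [0.5375, 0.0463, 0.0561]
ee_rot: [0.999, 0.041, 0.0, -0.0]
ft_force: [0.5, 0.6, -1.4]
grip_width: 0.286
grasp_force: 68.8
```

```bash
python3 go.py .537 .047 .0385 4.8
```

```text
t 24.6 pos [0.5375 0.0463 0.0561] psi 4.8 tilt [ 0. -0.] q [ 0.28  0.4  -0.52  1.87  0.24  0.94 -1.84] w 0.286 gf 69 [ 0.5  0.6 -1.4]
rows [-0.003 -0.005  0.117 -0.001] other spin 6.0
```

carry_out:
  deltas:
    - [0,0,0.04,0,-1]
    - [0,0,0.07,0,-1]
    - [0,0,0.1,0,-1]
    - [0,0,0.115,0,-1]
    - [0,0,0.12,0,-1]
    - [0,0,0.12,0,-1]

```text
clock: 25.35
position: [0.5373, 0.0459, 0.0387]
ee_rot: [0.999, 0.041, -0.0, 0.0]
ft_force: [-5.3, -0.5, 8.3]
grip_width: 0.287
grasp_force: 70.4
```

```bash
python3 go.py .537 .047 .0385 4.8
```

```text
t 25.4 pos [0.5373 0.0459 0.0387] psi 4.7 tilt [-0.  0.] q [ 0.27  0.43 -0.51  1.88  0.26  0.91 -1.86] w 0.287 gf 70 [-5.3 -0.5  8.3]
rows [-0.001 -0.008  0.001 -0.003] other spin 6.0
```

carry_out:
  deltas:
    - [0,0,0,0,-0.4]
    - [0,0,0,0,-0.2]
    - [0,0,0,0,0]
    - [0,0,0,0,0]
    - [0,0,0,0,0]
    - [0,0,-0.1,0,0]
    - [0,0,-0.3,0,0]
    - [0,0,-0.5,0,0]
    - [0,0,-0.5,0,0]

```text
clock: 26.48
position: [0.5392, 0.0462, 0.1164]
ee_rot: [0.999, 0.041, 0.003, 0.0]
ft_force: [0.5, -0.1, 0.1]
grip_width: 0.496
grasp_force: 0.0
```

```bash
python3 go.py .5105 .3375 .1 27.5
```

```text
t 26.5 pos [0.5392 0.0462 0.1164] psi 4.7 tilt [0.003 0.   ] q [ 0.3   0.32 -0.55  1.82  0.19  1.05 -1.8 ] w 0.496 gf 0 [ 0.5 -0.1  0.1]
rows [-0.031 -1.951  0.109 -0.759] other spin 5.24
```

carry_out:
  deltas:
    - [0,-0.15,0,-0.1,0]
    - [0,-0.4,0,-0.3,0]
    - [0,-0.7,0,-0.5,0]
    - [0,-0.9,0,-0.65,0]
    - [0,-1,0,-0.76,0]
    - [0,-1,0,-0.76,0]
    - [0,-1,0,-0.76,0]

```text
clock: 27.35
position: [0.5253, 0.194, 0.1127]
ee_rot: [0.972, 0.237, -0.0, 0.0]
ft_force: [-1.0, 0.1, -0.3]
grip_width: 0.502
grasp_force: 0.0
```

```bash
python3 go.py .5105 .3375 .1 27.5
```

```text
t 27.4 pos [0.5253 0.194  0.1127] psi 27.4 tilt [-0.  0.] q [ 0.12  0.39 -0.66  1.77  0.27  1.08 -1.73] w 0.502 gf 0 [-1.   0.1 -0.3]
rows [ 0.352 -0.895  0.085 -0.004] other spin 6.0
```

carry_out:
  deltas:
    - [0.05,-0.15,0,0,0]
    - [0.15,-0.4,0,0,0]
    - [0.25,-0.7,0,0,0]
    - [0.35,-0.895,0.05,0,0]
    - [0.35,-0.895,0.085,0,0]
    - [0.35,-0.895,0.085,0,0]
    - [0.35,-0.895,0.085,0,0]
    - [0.35,-0.895,0.085,0,0]

```text
clock: 28.35
position: [0.5103, 0.3377, 0.1006]
ee_rot: [0.971, 0.237, 0.0, 0.0]
ft_force: [-0.3, 0.2, -0.4]
grip_width: 0.502
grasp_force: 0.0
```

```bash
python3 go.py .5105 .3375 .024 27.5
python3 - <<'E'
from h import *
c=camera("top"); W=cloud(c); z=W[...,2]
m=(np.hypot(W[...,0]-.537,W[...,1]-.047)<.035)&(z>.035)&(z<.048); p=W[m]; print(len(p),p.mean(0),cv2.minAreaRect((p[:,:2]*1e3).astype(np.float32)))
save("p3.png",c["img"][120:320,60:330],2.9)
E
```

```text
t 28.4 pos [0.5103 0.3377 0.1006] psi 27.4 tilt [0. 0.] q [-0.14  0.52 -0.67  1.64  0.35  1.11 -2.  ] w 0.502 gf 0 [-0.3  0.2 -0.4]
rows [ 0.001  0.002  0.511 -0.002] other spin 6.0
327 [0.53626927 0.04616929 0.04196031] ((536.695068359375, 46.42584228515625), (45.321815490722656, 25.955280303955078), 4.683024883270264)
```

View pics/p3.png

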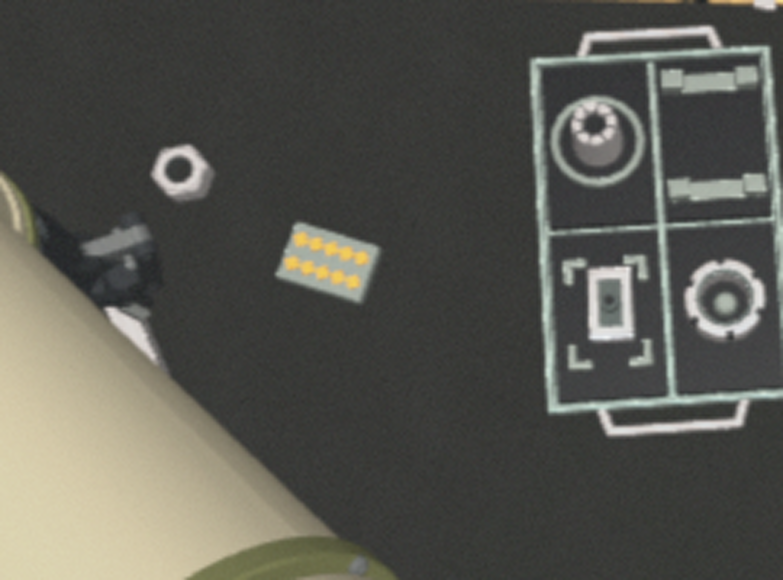

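The wedge is square in its nest at (610,305) and the tool is under the gripper at (130,330). Grasping the tool.

carry_out:
  deltas:
    - [0,0,0.12,0,0]
    - [0,0,0.28,0,0]
    - [0,0,0.41,0,0]
    - [0,0,0.49,0,0]
    - [0,0,0.51,0,0]
    - [0,0,0.51,0,0]
    - [0,0,0.51,0,-0.3]
    - [0,0,0.51,0,-0.5]
    - [0,0,0.51,0,-0.7]
    - [0,0,0.51,0,-0.9]
    - [0,0,0.51,0,-1]
    - [0,0,0.51,0,-1]
    - [0,0,0.51,0,-1]
  force: 80

```text
clock: 30.02
position: [0.51, 0.339, 0.0246]
ee_rot: [0.971, 0.238, 0.001, -0.0]
ft_force: [-0.8, -0.3, 5.2]
grip_width: 0.163
grasp_force: 78.5
```

carry_out:
  deltas:
    - [0,0,-0.05,0,-1]
    - [0,0,-0.2,0,-1]
    - [0,0,-0.4,0,-1]
    - [0,0,-0.5,0,-1]
    - [0,0,-0.5,0,-1]

```text
clock: 30.65
position: [0.5103, 0.3391, 0.1003]
ee_rot: [0.971, 0.238, 0.001, -0.0]
ft_force: [0.0, -0.9, -3.0]
grip_width: 0.16
grasp_force: 78.3
```

```bash
python3 go.py .653 -.0165 .11 4.8
```

```text
t 30.6 pos [0.5103 0.3391 0.1003] psi 27.5 tilt [ 0.001 -0.   ] q [-0.14  0.52 -0.67  1.64  0.36  1.11 -2.  ] w 0.160 gf 78 [ 0.  -0.9 -3. ]
rows [-0.251  2.542 -0.065  0.757] other spin -5.24
```

carry_out:
  deltas:
    - [-0.02,0.12,0,0.1,-1]
    - [-0.04,0.3,0,0.25,-1]
    - [-0.06,0.5,-0.03,0.4,-1]
    - [-0.08,0.7,-0.06,0.55,-1]
    - [-0.1,0.87,-0.06,0.7,-1]
    - [-0.1,1,-0.06,0.76,-1]
    - [-0.1,1,-0.06,0.76,-1]

```text
clock: 31.52
position: [0.5665, 0.1969, 0.1075]
ee_rot: [0.999, 0.04, -0.0, 0.0]
ft_force: [-0.4, 0.1, -2.3]
grip_width: 0.16
grasp_force: 78.3
```

```bash
python3 go.py .653 -.0165 .11 4.8
```

```text
t 31.5 pos [0.5665 0.1969 0.1075] psi 4.6 tilt [-0.  0.] q [ 0.04  0.46 -0.57  1.67  0.27  1.09 -2.1 ] w 0.160 gf 78 [-0.4  0.1 -2.3]
rows [ 0.462  1.464 -0.017 -0.008] other spin 5.99
```

carry_out:
  deltas:
    - [0.05,0.12,0,0,-1]
    - [0.12,0.3,0,0,-1]
    - [0.2,0.5,0,0,-1]
    - [0.28,0.7,0,0,-1]
    - [0.36,0.9,0,0,-1]
    - [0.4,1,0,0,-1]

```text
clock: 32.28
position: [0.6385, 0.052, 0.1075]
ee_rot: [0.999, 0.041, -0.0, 0.0]
ft_force: [-0.7, -0.3, -2.0]
grip_width: 0.162
grasp_force: 78.4
```

carry_out:
  deltas:
    - [0.03,0.18,0,0,-1]
    - [0.06,0.35,0,0,-1]
    - [0.06,0.46,0,0,-1]
    - [0.06,0.46,0,0,-1]
    - [0.06,0.46,0.15,0,-1]
    - [0.06,0.46,0.25,0,-1]
    - [0.06,0.46,0.25,0,-1]
    - [0.06,0.46,0.25,0,-1]

```text
clock: 33.28
position: [0.6528, -0.0132, 0.0709]
ee_rot: [0.999, 0.041, 0.0, -0.0]
ft_force: [0.7, 1.0, -1.3]
grip_width: 0.164
grasp_force: 78.4
```

```bash
python3 go.py .653 -.0165 .0395 4.8;  python3 - <<'E'
from h import *
c=camera("scene"); save("p4.png",c["img"][170:320,260:460],3.9)
E
```

```text
t 33.3 pos [ 0.6528 -0.0132  0.0709] psi 4.8 tilt [ 0. -0.] q [ 0.3   0.59 -0.47  1.55  0.29  1.07 -1.73] w 0.164 gf 78 [ 0.7  1.  -1.3]
rows [-0.     0.022  0.21  -0.001] other spin 6.0
```

View pics/p4.png

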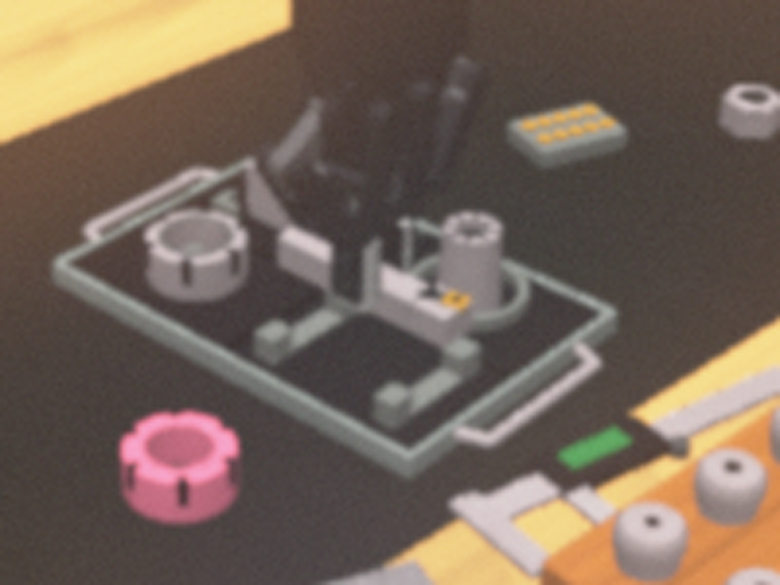

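The tool hangs level at (370,280), above and lined up with the two saddles at (300,335) and (425,385). Lowering.

carry_out:
  deltas:
    - [0,0.015,0.05,0,-1]
    - [0,0.015,0.1,0,-1]
    - [0,0.015,0.15,0,-1]
    - [0,0.015,0.18,0,-1]
    - [0,0.015,0.2,0,-1]
    - [0,0.015,0.212,0,-1]
    - [0,0.015,0.212,0,-1]
    - [0,0.015,0.212,0,-1]

```text
clock: 34.33
position: [0.6528, -0.0159, 0.0396]
ee_rot: [0.999, 0.041, 0.0, 0.0]
ft_force: [-4.2, 0.2, 7.5]
grip_width: 0.162
grasp_force: 79.4
```

```bash
python3 go.py .653 -.0165 .0395 4.8
```

```text
t 34.3 pos [ 0.6528 -0.0159  0.0396] psi 4.7 tilt [0. 0.] q [ 0.3   0.63 -0.46  1.56  0.31  1.02 -1.74] w 0.162 gf 79 [-4.2  0.2  7.5]
rows [ 0.001  0.004  0.001 -0.002] other spin 6.0
```

Seated (contact force 7.5 N). Release, rise and move aside for a final look.

carry_out:
  deltas:
    - [0,0,0,0,-0.5]
    - [0,0,0,0,-0.3]
    - [0,0,0,0,-0.1]
    - [0,0,0,0,-0.1]
    - [0,0,-0.1,0,-0.1]
    - [0,0,-0.3,0,-0.1]
    - [0,0,-0.6,0,-0.1]
    - [0,0,-0.9,0,-0.1]
    - [0,0,-0.9,0,-0.1]

```text
clock: 35.45
position: [0.6548, -0.0156, 0.1791]
ee_rot: [0.999, 0.041, 0.004, 0.0]
ft_force: [-0.4, 0.0, -1.3]
grip_width: 0.454
grasp_force: 0.0
```

carry_out:
  deltas:
    - [-0.1,0.2,0,0,-0.1]
    - [-0.2,0.5,0,0,-0.1]
    - [-0.4,0.8,0,0,-0.1]
    - [-0.6,1,0,0,-0.1]
    - [-0.6,1,0,0,-0.1]
    - [-0.6,1,0,0,-0.1]
    - [-0.6,1,0,0,-0.1]
    - [-0.6,1,0,0,-0.1]

```text
clock: 36.45
position: [0.5757, -0.1718, 0.1734]
ee_rot: [0.999, 0.042, 0.0, -0.0]
ft_force: [0.3, -0.1, -0.2]
grip_width: 0.451
grasp_force: 0.0
```

Run:
```python
from h import *
c=camera("top"); W=cloud(c); z=W[...,2]
for n,x,y,r,zl,zh in(("tool",.653,-.0165,.056,.0265,.045),("collet",.647,.0575,.024,.042,.06),("nut",.543,-.026,.035,.029,.045),("wedge",.537,.047,.035,.036,.055),("nutS",.62,.32,.03,.013,.03),("colS",.61,-.334,.03,.025,.04)):
    p=W[(np.hypot(W[...,0]-x,W[...,1]-y)<r)&(z>zl)&(z<zh)]
    print(n,len(p),p.mean(0).round(4),np.percentile(p[:,2],[10,90]).round(4),cv2.minAreaRect((p[:,:2]*1e3).astype(np.float32)))
save("p5.png",c["img"][110:290,220:450],3.3)
```

```text
tool 553 [ 0.6529 -0.014   0.0304] [0.0275 0.033 ] ((652.2274169921875, -13.877124786376953), (101.09879302978516, 59.49842071533203), 3.808840036392212)
collet 206 [0.6469 0.0594 0.0494] [0.0449 0.0531] ((647.4675903320312, 59.323646545410156), (26.87664794921875, 27.80706024169922), 72.9261245727539)
nut 384 [ 0.5429 -0.0235  0.0341] [0.0317 0.0365] ((543.0667114257812, -23.553936004638672), (48.968441009521484, 48.66555404663086), 54.30072021484375)
wedge 365 [0.5363 0.0463 0.0429] [0.0398 0.0493] ((537.2901611328125, 46.48907470703125), (46.138404846191406, 25.881664276123047), 5.005825519561768)
nutS 177 [0.6201 0.3215 0.0176] [0.0146 0.0203] ((621.0818481445312, 322.5297546386719), (33.369197845458984, 30.134578704833984), 41.13970184326172)<stdin>:5: RuntimeWarning: Mean of empty slice.
  ret = um.true_divide(
Traceback (most recent call last):
IndexError: index -1 is out of bounds for axis 0 with size 0
```

Run:
```python
from h import *
c=camera("top"); save("p6.png",c["img"][110:290,220:450],3.3)
s=camera("scene"); W=cloud(s); z=W[...,2]
p=W[(np.hypot(W[...,0]-.61,W[...,1]+.335)<.03)&(z>.025)&(z<.04)]; print(len(p),p.mean(0) if len(p) else [(b["position"],b["conf"]) for b in boxes_of("collet_small",s)])
```

```text
108 [ 0.61218722 -0.33741962  0.02958698]
```

View pics/p6.png

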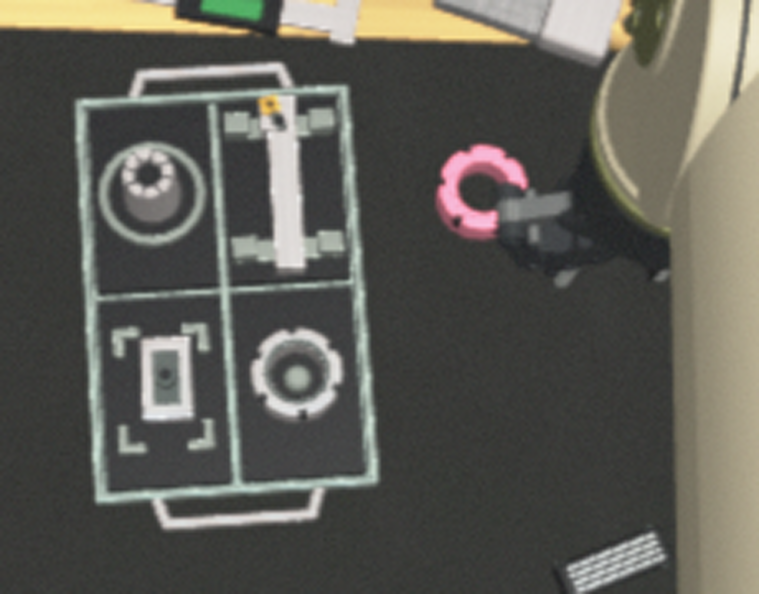

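All four parts sit correctly in their inserts: collet at (150,190), tool at (285,185), wedge at (167,378), nut at (297,372). Both look-alikes are unmoved and the gripper is clear of everything.

```bash
python3 -c "
from workcell import ticket
print(ticket.hand_in())"
```

```text
the job is handed in; nothing more can be done
None
```

All four parts are set down in their inserts, the small collet and small nut have not moved, and the job is handed in (no verdict came back); both collets looked wider at the foot than described, so I set the large one down the same way up as it stood.

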